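Clear the inspection mat and present a plug-in board

ROBOT

A 6-joint arm with a two-finger parallel gripper is mounted at the origin on the work surface. World frame = base frame: x ahead of the robot, y to its left, z up, the work surface at z = 0. Lengths are in mm, angles in degrees, forces in N, time in s.
With the tool pointing down it reaches from about 300 to 850 mm from the base axis. Payload 4.2 kg.
Tool frame: the origin (TCP) lies midway between the tips of the shut fingers; the grasp point (between the pads) lies 19 mm behind it; z points along the fingers, y is the line along which they close (so a half turn about z gives the same grasp; the last joint's range is limited). The gripper opens to 91 mm and grips with 3 to 60 N. Pads are 32 mm wide; open, the fingers measure 118 mm over their backs; the gripper's body (76 mm by 178 mm) begins 60 mm behind the grasp point.
Start: joints at [63.942, 18.312, 89.639, -0, 72.044, -1.146], TCP at [242.211, 521.514, 213.976] pointing down, gripper open.
Joint ranges: [-177.97, 177.97], [-48.28, 115.42], [12.27, 149.76], [-77.06, 257.06], [2.81, 150.46], [-146.56, 146.56]. Speed limits (degrees/s): [147.25, 147.25, 180, 180, 180, 180].

INTERFACE

Orientations are given as [roll, pitch, yaw] about the fixed x, y, z axes, in that order (R = Rz(yaw) Ry(pitch) Rx(roll)).
In Python, from workcell import env gives the robot as it stands.
- The arm moves only by the shell command python3 -m jog 'ROWS' [FORCE]. ROWS is a JSON object of lists of equal length, an entry for each row: "jaw": the finger opening in mm, from 0 to 91.2; "slide": the shift along the tool's x, y, z in units of 30 mm (1.0 is 30 mm), a list of three; "spin": the turn about the tool's z in units of 8 degrees (1.0 is 8 degrees). In form: {"jaw": [jaw, ...], "slide": [[dx, dy, dz], ...], "spin": [spin, ...]}. A call has 1 to 10 rows; each row shifts and turns the commanded pose from where the row before left it, along the tool's axes as they then stand; what a row does not reach is not made up. A row lasts 1/10 s, in which the tool goes at most 50 mm and 8.59 degrees, less where a joint would pass 70% of its speed; a pose out of reach is approached as far as the arm can. A call is refused whole if a number of a shift passes 1 or a number of a turn 1, either way. A call with a gripper value outside its range is refused whole. The fingers move at their own pace and stop on an object; FORCE is the grip in N (left out, the last holds). Time passes only in rows, so rows that do not move let the fingers close. It gives the time, the measured TCP pose, the force, the opening and the grip force at its end, in the units of the state.
- env.state(): the state, without advancing time (a new reading comes with each control period).
- env.grab_frame(name): name is "scene" or "top" or "wrist"; returns the picture (480x640x3 uint8, red, green, blue); there is no depth.
- env.camera_model(name): a dict with "fx", "fy", "cx", "cy" (pixels), "D" ([k1, k2, p1, p2, k3] as OpenCV has them; the pictures are not rectified), "camera_from_world" (4x4, takes a point from world to camera coordinates). Camera axes: x right, y up, looking along -z (the intrinsics and any distortion apply to the point x, -y, -z); pixel columns grow to the right and rows downward; lengths in mm; the calibration is good to about 2 mm. A picture is of the moment at which its call begins: read the wrist's pose just before it. camera_model takes no time and is no camera call; for the wrist camera it gives the pose at the moment of the call.
- env.job_done(): hands the job in; it is judged then, once.
The state is a dict: "time_s": time; "qpos": joint angles; "qvel": joint speeds; "effort": joint torques, N m; "ee_pos": TCP position; "ee_rot": TCP orientation; "force": force on the tool from outside, world axes, zero at the start; "torque": the same for the moment, N m; "gripper_width": finger opening in mm; "gripper_force": force on a finger pad.
Only numpy, scipy, OpenCV 4.12 (cv2) and the standard library are available. Lean on these libraries where they do the work, as an engineer would, in place of code of your own. Each camera call takes 0.05 s, during which the arm holds its last target. There are 200 camera calls.

TASK

First clear the white inspection mat: put the small cardboard parts pack that lies on it into the open drawer, let go of it and slide the drawer fully shut. Then draw the plug-in circuit board straight up out of its slotted stand and lean it over to about 45 degrees for inspection, component side facing upward and its long edges level, and finish holding it like that in the gripper over the middle of the mat, still and with its lowest edge at least 100 mm above the mat. Leave the multimeter and the soldering-tip cleaner where they are.

Things in the scene. Friction and masses are not known exactly. Their poses are not given: they have to be found in the camera images.
- pack: Parts pack: small closed cardboard carton with a pale paper band, 58 (its x) x 38 (its y) x 26 mm high, about 70 g, lying flat on the inspection mat. Origin: centre of its underside, z up.
- mat: Inspection mat: fixed white plastic slab 200 x 200 x 4 mm on the bench, always between the drawer cabinet and the board stand. Origin: centre of its underside on the bench (z = 0); its top is 4 mm above.
- cab_drawer0 (a joint): Opening of the one drawer of a low grey cabinet (220 deep, 200 wide, top 96 mm above the bench; left or right of the mat). Metres: 0 fully shut (front flush), 0.15 fully open; starts at 0.12 to 0.145. Opens towards the robot along drawer_floor's -x; about 1 N slides it, plus 4 N per m/s; no latch, stays where left.
- drawer_floor (a point): Centre of the drawer's inner floor, moves with it; x from front to back (away from the robot), y along the front, z up. Floor inside: x -87 to +87, y -79 to +79 mm, 28 mm above the bench; walls 46 mm high; front panel 15 mm thick, outer face at x -109 mm, top 56 mm above the floor. Open by q, the cabinet's top covers all beyond x = q - 94 mm.
- cab_drawer0_handle (a point): Middle of the drawer's handle: a level steel bar, 11 mm diameter, 100 mm long along y, 35 mm in front of the drawer's front face, 58 mm above the bench. Axes as drawer_floor. Pushing it towards +x shuts the drawer.
- stand: Fixed black board stand, left or right of the mat: foot 120 (x) x 130 (y) x 10 mm with two upright slotted guides at its y ends, up to 65 mm above the bench, that hold the board's side edges; slot 7 mm wide, open at the top. Origin: centre of its underside.
- board: Green circuit board, 200 g, 100 wide (y) x 4 mm (x), upright in the stand, lower edge 10 mm above the bench, may lean a few degrees. Aluminium grip bar on top: 12 mm thick (x), 100 wide, 92 to 122 mm above lower edge. Parts up to 20 mm proud on its +x face, which starts facing away from the robot (yaw within 0.4). Origin: middle of lower edge; z to the bar. Lift straight 60 mm to clear the slot.
- board_mid (a point): Middle of the board, 61 mm above its lower edge, in the board's axes.
- multimeter: Bystander: red multimeter, 160 x 78 x 34 mm, lying beyond the mat. Origin: centre of its underside.
- tip_cleaner: Bystander: round brass soldering-tip cleaner, 72 mm in diameter, 52 mm high, beyond the mat. Origin: centre of its underside.

How it is judged:
By the outcome, as a careful person would: the job done as asked, in the order asked, and still so for the second after the job is handed in, while the arm keeps its last pose, push and grip.
It also fails if it takes over 61 s, if anything falls off the work surface, if the arm or the gripper's body presses on something with over 40 N, if the wrist force passes 120 N, or if a joint passes its speed limit or range.

## Working session

There is one attempt and no reset: what is moved stays moved. The work goes in short steps, Python scripts to look and compute and a shell command to move; the robot and the scene stay as the last step left them, time stands still between calls to the robot, and variables do not carry over. Pictures are saved under pics/ and viewed, at most 10 in all, crops included, and the job is handed in when it is done.

```bash
ls; mkdir -p pics; python3 - <<'E'
from workcell import env
import cv2,json
for n in("scene","top"):
    im=env.grab_frame(n); cv2.imwrite(f"pics/{n}0.png",im[:,:,::-1])
    m=env.camera_model(n);print(n,{k:(v.tolist() if hasattr(v,'tolist') else v) for k,v in m.items()})
print(env.state())
E
```

```text
pics
scene {'fx': 597.9733851617896, 'fy': 597.9733851617896, 'cx': 312.252766980381, 'cy': 244.03480982345758, 'D': [0.05854910254035335, 0.0, 0.0, 0.0, 0.0], 'camera_from_world': [[-0.7689742389611661, 0.639279749742451, 0.0001462303828175439, 474.0987127058206], [-0.377510339817043, -0.4542826860869888, 0.8069158471940002, 166.62904349512476], [0.5159113907884922, 0.6204422960202017, 0.5906663983704034, -1393.933737471768], [0.0, 0.0, 0.0, 1.0]]}
top {'fx': 480.7443399696167, 'fy': 480.7443399696167, 'cx': 316.0106267339706, 'cy': 237.3659454340949, 'D': [-0.017584871846915685, 0.0, 0.0, 0.0, 0.0], 'camera_from_world': [[0.010330412961264778, -0.9996268911327401, 0.02528559060696369, -14.656414854759433], [0.9975790276375716, 0.012041743205699226, 0.06849145960078704, -614.3434568132528], [-0.06877038741877188, 0.024516829828940663, 0.9973312182366553, -971.4474467849749], [0.0, 0.0, 0.0, 1.0]]}
{'time_s': 0.1, 'qpos': array([ 6.39434650e+01,  1.83495682e+01,  8.97009422e+01, -5.45459718e-04,
        7.20438857e+01, -1.14719046e+00]), 'qvel': array([ 0.05809513, -0.04767539, -0.14214963, -0.0152382 ,  0.08258489,
        0.02152099]), 'effort': array([-5.18653178e-04, -4.13326049e+01, -2.32513368e+01,  7.28145149e-02,
        4.22357221e-02, -5.88315811e-05]), 'ee_pos': array([241.99100918, 521.08866953, 213.17807462]), 'ee_rot': array([-1.79905613e+02, -1.37138359e-03,  1.55090823e+02]), 'force': array([0.43733062, 1.00136424, 0.07582714]), 'torque': array([ 0.0329801 ,  0.02994407, -0.01978906]), 'gripper_force': 0.0, 'gripper_width': 91.14878219383505}
```

View pics/top0.png

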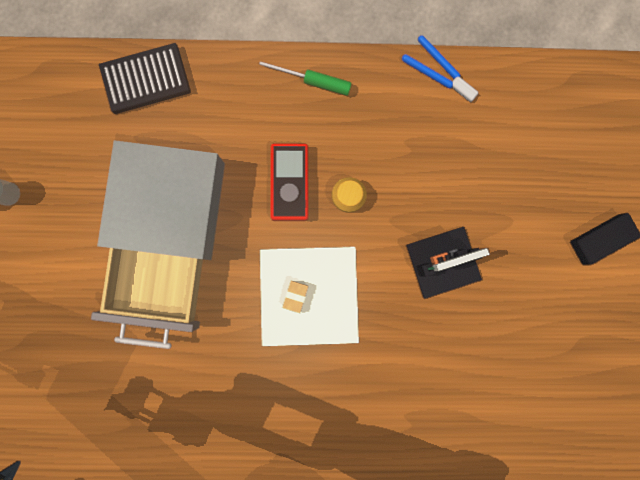

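View pics/scene0.png

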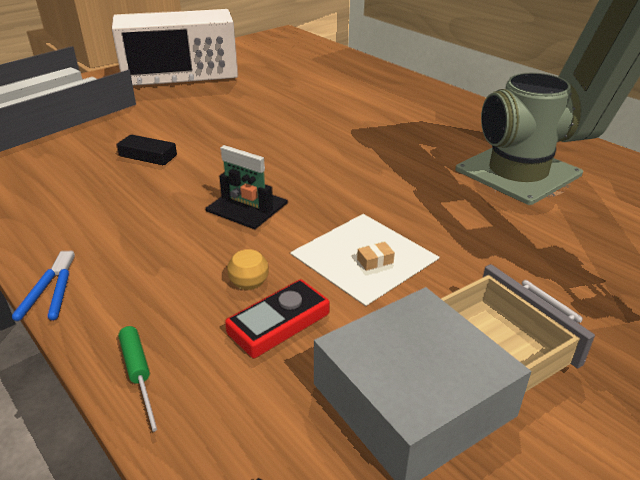

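The top view shows the drawer cabinet on the left (handle around 143,335), the mat with the pack at (297,296), and the board stand with its white grip bar from (436,271) to (489,252). The scene view shows the same layout from the far side, with the board's components facing away from the robot. Next I'll enlarge the features for measurement.

```bash
cat > h.py <<'E'
import numpy as np,cv2
from workcell import env
def ray(n,uv,m=None):
    m=m or env.camera_model(n);K=np.array([[m['fx'],0,m['cx']],[0,m['fy'],m['cy']],[0,0,1]])
    p=cv2.undistortPoints(np.array(uv,float).reshape(-1,1,2),K,np.array(m['D'])).reshape(-1,2)
    T=np.array(m['camera_from_world']);R=T[:3,:3]
    d=np.c_[p[:,0],-p[:,1],-np.ones(len(p))]@R
    return -R.T@T[:3,3],d
def onz(n,uv,z,m=None):
    o,d=ray(n,uv,m);return o+d*((z-o[2])/d[:,2])[:,None]
def tri(a,ua,b,ub,ma=None,mb=None):
    oa,da=ray(a,ua,ma);ob,db=ray(b,ub,mb);out=[]
    for x,y in zip(da,db):
        s=np.linalg.lstsq(np.c_[x,-y],ob-oa,rcond=None)[0]
        P,Q=oa+s[0]*x,ob+s[1]*y;out.append([*((P+Q)/2),np.linalg.norm(P-Q)])
    return np.array(out).round(1)
E
python3 - <<'E'
import cv2,numpy as np
t=cv2.imread('pics/top0.png');s=cv2.imread('pics/scene0.png')
c=lambda im,x,y,w,h,S:cv2.resize(im[y:y+h,x:x+w],None,fx=S,fy=S,interpolation=cv2.INTER_CUBIC)
r1=np.hstack([c(t,270,265,60,60,5),c(t,400,225,100,60,5)])
r2=np.hstack([c(s,350,230,60,60,5),c(s,200,140,100,60,5)])
cv2.imwrite('pics/z1.png',np.vstack([r1,r2]))
r1=c(t,85,240,160,110,5)
cv2.imwrite('pics/z2.png',r1)
E
python3 -m jog 2>&1 | tail -5
```

```text
invalid input
```

View pics/z1.png

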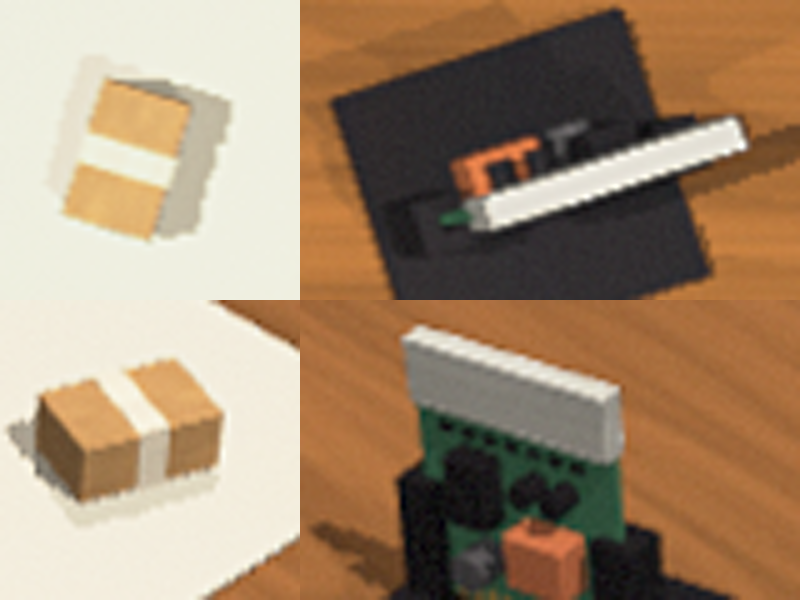

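View pics/z2.png

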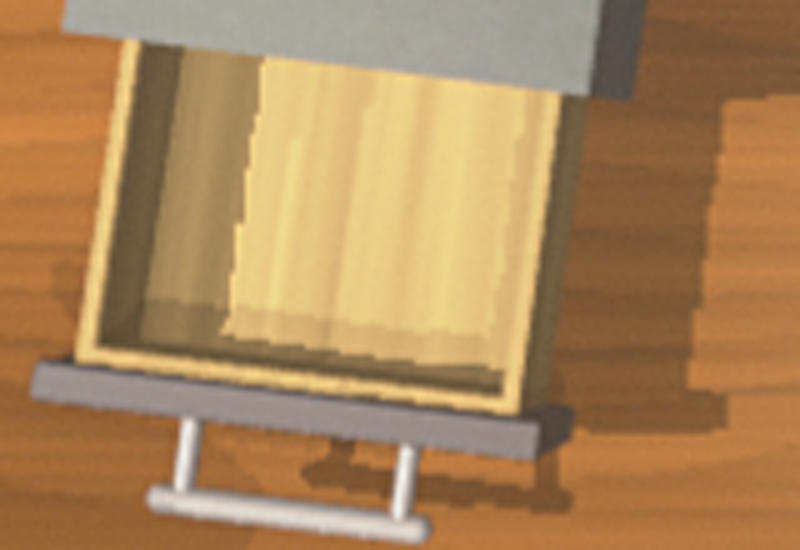

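The zooms show the pack's top-face corners, the grip bar's top-face corners (both views) and the handle ends; the drawer floor is empty. Now I'll triangulate these.

```bash
python3 - <<'E'
from h import *
f=lambda o,p,dx=0,dy=0:[[o[0]+(x-dx)/5,o[1]+(y-dy)/5] for x,y in p]
a=f((270,265),[(107,78),(190,103),(152,240),(65,213)]);b=f((350,230),[(85,150),(40,95),(178,60),(222,110)])
P=tri('top',a,'scene',b);print('pack\n',P,P.mean(0))
v=P[:2].mean(0)-P[2:].mean(0);print('yaw',np.degrees(np.arctan2(v[1],v[0])),np.linalg.norm(v[:2]))
a=f((400,225),[(738,118),(747,148),(497,228),(487,198)],300);b=f((200,140),[(403,337),(420,325),(622,385),(612,397)],300,300)
P=tri('top',a,'scene',b);print('bar\n',P,P.mean(0))
v=P[2:].mean(0)-P[:2].mean(0);print('board y axis yaw-90',np.degrees(np.arctan2(v[1],v[0]))-90,np.linalg.norm(v[:2]))
hp=f((85,240),[(154,497),(423,530)])
print('handle tri\n',tri('top',hp,'scene',[(578,319),(526,286)]),'\n',onz('top',hp,58))
fp=f((85,240),[(45,365),(572,415)]);print('front top back edge',onz('top',fp,84))
w=f((85,240),[(85,360),(520,412),(135,40),(565,90)]);print('walls74',onz('top',w,74))
im=env.grab_frame('top').astype(int)
m=((im.min(2)>190)).astype(np.uint8);n,l,st,c=cv2.connectedComponentsWithStats(m)
i=1+np.argmax(st[1:,4]);r=cv2.minAreaRect(np.argwhere(l==i)[:,::-1].astype(np.float32))
Q=onz('top',cv2.boxPoints(r),4);print('mat',Q.round(1),Q.mean(0))
for k,p in dict(foot=[(407,242),(463,227),(480,283),(424,297)]).items():Q=onz('top',p,10);print(k,Q.round(0),Q.mean(0))
print('meter',onz('top',[(271,144),(308,219)],34).round(),'cleaner',onz('top',[(349,194)],52).round())
E
```

```text
pack
 [[524.4  42.3  27.    2. ]
 [514.7   8.4  27.6   1.9]
 [458.6  23.6  26.1   3.2]
 [470.   58.4  28.1   1.4]] [491.925  33.175  27.2     2.125]
yaw -15.815194018748816 57.42373202779486
bar
 [[ 5.895e+02 -3.236e+02  1.297e+02  1.100e+00]
 [ 5.787e+02 -3.269e+02  1.302e+02  3.000e-01]
 [ 5.474e+02 -2.321e+02  1.313e+02  2.300e+00]
 [ 5.574e+02 -2.274e+02  1.316e+02  5.100e+00]] [ 568.25 -277.5   130.7     2.2 ]
board y axis yaw-90 18.36292399660779 100.6237546506788
handle tri
 [[409.  379.5  58.7   2.7]
 [394.5 279.3  49.9   2. ]] 
 [[408.12323295 380.95512116  58.        ]
 [396.38977122 276.21010088  58.        ]]
front top back edge [[461.06800785 414.05201439  84.        ]
 [444.20272117 213.94407602  84.        ]]
walls74 [[462.21823539 403.11021558  74.        ]
 [444.06294408 236.0190098   74.        ]
 [585.4109667  388.63961045  74.        ]
 [567.96215733 222.01636226  74.        ]]
mat [[589.2 109.9   4. ]
 [597.  -91.5   4. ]
 [397.3 -97.9   4. ]
 [390.7 101.    4. ]] [493.51869555   5.38419969   4.        ]
foot [[ 608. -199.   10.]
 [ 641. -318.   10.]
 [ 523. -353.   10.]
 [ 493. -235.   10.]] [ 566.38444998 -276.25582315   10.        ]
meter [[805.  87.  34.]
 [651.   9.  34.]] cleaner [[701. -73.  52.]]
```

Heights agree: the pack top is at 28 and the bar top at 131. The jog has no tilt axis, so before handling anything I'll test in free space what the arm does to tool orientation at the reach limit.

```bash
python3 -m jog '{"jaw":[91,91,91,91,91,91,91,91,91,91],"slide":[[0,1,-0.4],[0,1,-0.4],[0,1,-0.4],[0,1,-0.4],[0,1,-0.4],[0,1,-0.4],[0,1,-0.4],[0,1,-0.4],[0,1,-0.4],[0,1,-0.4]],"spin":[0,0,0,0,0,0,0,0,0,0]}'; python3 -c "
from workcell import env
print(env.state()['qpos'])"
```

```text
time_s: 1.15
ee_pos: [362.0, 779.4, 322.9]
ee_rot: [179.4, -0.0, 155.1]
force: [22.5, 50.0, 13.1]
gripper_width: 91.1
gripper_force: 0.0
[ 6.43168134e+01  5.23114721e+01  1.22421900e+01  1.48585336e-02
  1.14828887e+02 -7.63379642e-01]
```

```bash
python3 -m jog '{"jaw":[91,91,91,91,91,91],"slide":[[0,1,0],[0,1,0],[0,1,0],[0,1,0],[0,1,-1],[0,1,-1]],"spin":[0,0,0,0,0,0]}'; python3 -c "
from workcell import env
print(env.state()['qpos'])"
```

```text
time_s: 1.75
ee_pos: [380.8, 819.8, 321.0]
ee_rot: [172.2, 0.0, 155.1]
force: [0.1, -0.4, 1.0]
gripper_width: 91.2
gripper_force: 0.0
[ 64.31936273  52.62863339  12.26466252   0.10832579 107.35458764
  -0.72884308]
```

Pushing outward past reach tilts the tool outward (roll 179.4 → 172.2), which is the lean direction I need. I'll check that it accumulates.

```bash
python3 -m jog '{"jaw":[91,91,91,91,91,91,91,91],"slide":[[0,1,0],[0,1,0],[0,1,0],[0,1,0],[0,1,0],[0,1,0],[0,1,0],[0,1,0]],"spin":[0,0,0,0,0,0,0,0]}'; python3 -c "
from workcell import env
print(env.state()['qpos'])"
```

```text
time_s: 2.55
ee_pos: [414.1, 891.6, 279.3]
ee_rot: [163.5, 0.0, 155.1]
force: [-0.5, 0.3, 0.1]
gripper_width: 91.2
gripper_force: 0.0
[64.346032   56.05484176 12.29593871  0.20978214 95.17771244 -0.69254288]
```

It accumulates. I now have to undo the tilt at the inner limit before picking, so I'll retract level along the same radial line.

```bash
R='"jaw":[91,91,91,91,91,91,91,91,91,91],"spin":[0,0,0,0,0,0,0,0,0,0]'; python3 -m jog '{"jaw":[91,91,91,91,91,91,91,91,91,91],"slide":[[0,-1,-0.29],[0,-1,-0.29],[0,-1,-0.29],[0,-1,-0.29],[0,-1,-0.29],[0,-1,-0.29],[0,-1,-0.29],[0,-1,-0.29],[0,-1,-0.29],[0,-1,-0.29]],"spin":[0,0,0,0,0,0,0,0,0,0]}'; python3 -m jog '{"jaw":[91,91,91,91,91,91,91,91,91,91],"slide":[[0,-1,-0.29],[0,-1,-0.29],[0,-1,-0.29],[0,-1,-0.29],[0,-1,-0.29],[0,-1,-0.29],[0,-1,-0.29],[0,-1,-0.29],[0,-1,-0.29],[0,-1,-0.29]],"spin":[0,0,0,0,0,0,0,0,0,0]}';  python3 -c "
from workcell import env
print(env.state()['qpos'])"
```

```text
time_s: 3.55
ee_pos: [285.0, 613.6, 279.8]
ee_rot: [163.5, 0.0, 155.1]
force: [0.9, -0.3, -0.5]
gripper_width: 90.7
gripper_force: 0.0
time_s: 4.55
ee_pos: [153.4, 330.3, 278.6]
ee_rot: [163.5, 0.0, 155.1]
force: [-0.6, 0.4, -0.4]
gripper_width: 90.6
gripper_force: 0.0
[ 62.63817959 -12.94217474 115.69073434   0.78990693  60.76660536
  -2.74049945]
```

```bash
python3 -m jog '{"jaw":[91,91,91,91,91,91,91,91,91,91],"slide":[[0,-1,0],[0,-1,0],[0,-1,0],[0,-1,0],[0,-1,0],[0,-1,0],[0,-1,0],[0,-1,0],[0,-1,0],[0,-1,0]],"spin":[0,0,0,0,0,0,0,0,0,0]}';  python3 -c "
from workcell import env
print(env.state()['qpos'])"
```

```text
time_s: 5.55
ee_pos: [45.2, 96.6, 202.4]
ee_rot: [164.3, 0.5, 155.0]
force: [0.9, -0.5, -0.1]
gripper_width: 91.2
gripper_force: 0.0
[ 27.56609384 -43.06346292 136.08633614   9.47630278  74.32228296
 -39.02482314]
```

```bash
cat > kin.py <<'E'
import numpy as np
from scipy.optimize import least_squares
D=[(18.31,89.64,72.04,575.0,213.98),(52.63,12.265,107.355,903.9,321.0),(56.055,12.296,95.178,983.1,279.3),(-12.942,115.69,60.767,364.2,278.6),(18.35,89.70,72.04,574.5,213.2)]
def fk(q,p):
    a,L1,L2,L3,d,e=p;t=np.radians([q[0],q[0]+q[1],q[0]+q[1]+q[2]])
    return np.array([a+L1*np.sin(t[0])+L2*np.sin(t[1])+e*np.cos(t[1])+L3*np.sin(t[2]),d+L1*np.cos(t[0])+L2*np.cos(t[1])-e*np.sin(t[1])+L3*np.cos(t[2])])
f=lambda p:np.r_[np.concatenate([fk(d[:3],p)-d[3:] for d in D]),0.01*p[0],.01*p[5]]
s=least_squares(f,[0,450,400,250,300,0]);P=s.x
E
python3 - <<'E'
from kin import *
print(P.round(1),s.fun.round(1))
for tilt in(0,16):
  for q3 in(145,149):
    print(tilt,q3,[fk((q2,q3,180-tilt-q2-q3),P).round().tolist()+[round(180-tilt-q2-q3)] for q2 in range(-45,33,15)])
E
```

```text
[2.000e-01 5.916e+02 4.169e+02 3.363e+02 1.410e+02 2.510e+01] [-0.   0.  -0.  -0.  -0.   0.  -0.   0.   0.  -0.   0.   0.3]
0 145 [[-12.0, 126.0, 80], [72.0, 118.0, 65], [150.0, 89.0, 50], [219.0, 40.0, 35], [272.0, -24.0, 20], [307.0, -100.0, 5]]
0 149 [[-20.0, 98.0, 76], [57.0, 93.0, 61], [130.0, 68.0, 46], [193.0, 26.0, 31], [244.0, -32.0, 16], [278.0, -100.0, 1]]
16 145 [[81.0, 139.0, 64], [164.0, 131.0, 49], [243.0, 102.0, 34], [311.0, 53.0, 19], [365.0, -11.0, 4], [400.0, -87.0, -11]]
16 149 [[73.0, 111.0, 60], [150.0, 106.0, 45], [222.0, 82.0, 30], [286.0, 39.0, 15], [337.0, -18.0, 0], [371.0, -87.0, -15]]
```

```bash
python3 -m jog '{"jaw":[91,91,91,91,91,91,91,91,91,91],"slide":[[0,0.82,0.235],[0,0.82,0.235],[0,0.82,0.235],[0,0.82,0.235],[0,0.82,0.235],[0,0,0],[0,-0.21,0.74],[0,-0.21,0.74],[0,-0.21,0.74],[0,-0.21,0.74]],"spin":[0,0,0,0,0,0,0,0,0,0]}';  python3 -c "
from workcell import env
print(env.state()['qpos'])"
```

```text
time_s: 6.55
ee_pos: [93.7, 188.8, 107.8]
ee_rot: [164.7, 0.3, 154.6]
force: [-0.9, 0.3, -0.1]
gripper_width: 91.0
gripper_force: 0.0
[ 58.19525012 -19.84987787 145.81715028   2.27181673  38.83335726
  -8.07116739]
```

```bash
python3 -m jog '{"jaw":[91,91,91,91,91,91],"slide":[[0,0.5,0.1],[0,-0.1,0.6],[0,-0.1,0.6],[0,-0.1,0.5],[0,-0.1,0.5],[0,-0.1,0.5]],"spin":[0,0,0,0,0,0]}';  python3 -c "
from workcell import env
print(env.state()['qpos'])"
```

```text
time_s: 7.15
ee_pos: [110.5, 222.6, 51.4]
ee_rot: [165.9, 0.3, 154.6]
force: [0.2, -0.1, 1.3]
gripper_width: 91.2
gripper_force: 0.0
[ 59.61041468  -5.66145637 149.7000536    2.64065217  21.86985936
  -7.39197028]
```

```bash
python3 -m jog '{"jaw":[91,91,91,91,91],"slide":[[0,-0.7,0.3],[0,-0.7,0.3],[0,-0.7,0.3],[0,-0.7,0.3],[0,-0.7,0.3]],"spin":[0,0,0,0,0]}';  python3 -c "
from workcell import env
print(env.state()['qpos'])"
```

```text
time_s: 7.65
ee_pos: [92.2, 180.4, 63.7]
ee_rot: [169.2, 0.2, 154.7]
force: [-1.7, 0.1, 0.5]
gripper_width: 91.1
gripper_force: 0.0
[ 57.82493184 -11.90781059 149.73554106   2.14248292  31.44467159
  -8.58968202]
```

```bash
python3 -m jog '{"jaw":[91,91,91,91,91],"slide":[[0,-0.4,0.9],[0,-0.4,0.9],[0,-0.4,0.9],[0,-0.4,0.9],[0,-0.4,0.9]],"spin":[0,0,0,0,0]}';  python3 -c "
from workcell import env
print(env.state()['qpos'])"
```

```text
time_s: 8.15
ee_pos: [110.2, 210.4, 16.3]
ee_rot: [173.5, 0.0, 154.7]
force: [0.0, 0.0, -0.2]
gripper_width: 91.0
gripper_force: 0.0
[ 58.59205135   2.82107591 149.71601199   1.92191456  20.98871315
  -7.85800955]
```

```bash
python3 -m jog '{"jaw":[91,91,91,91,91,91,91,91],"slide":[[0,-0.9,0],[0,-0.9,0],[0,-0.9,0.1],[0,-0.9,0.1],[0,-0.2,0.8],[0,-0.2,0.8],[0,0,0],[0,0,0]],"spin":[0,0,0,0,0,0,0,0]}';  python3 -c "
from workcell import env
print(env.state()['qpos'])"
```

```text
time_s: 8.95
ee_pos: [91.1, 159.0, 41.4]
ee_rot: [177.1, -0.3, 154.7]
force: [-0.2, 0.5, -1.4]
gripper_width: 90.8
gripper_force: 0.0
[ 55.27217441  -5.63612685 149.73701008   1.33211704  33.07240675
 -10.53854236]
```

```bash
python3 -m jog '{"jaw":[91,91,91,91,91],"slide":[[0,-0.4,0.8],[0,-0.4,0.8],[0,-0.6,0.3],[0,0,0],[0,0,0]],"spin":[0,0,0,0,0]}';  python3 -c "
from workcell import env
print(env.state()['qpos'])"
```

```text
time_s: 9.45
ee_pos: [94.2, 156.5, 32.9]
ee_rot: [179.0, -0.4, 154.7]
force: [0.5, -0.4, -0.1]
gripper_width: 90.9
gripper_force: 0.0
[ 54.24378716  -2.91240812 149.74579076   1.12837988  32.31165102
 -11.41088157]
```

Tool vertical again (~1°). Next is the pack.

```bash
python3 -m jog '{"jaw":[80,80,80,80,80,80,80,80,80,80],"slide":[[0,0,-1],[0,0,-1],[-1,0,-1],[-1,0,0],[-1,0,0],[-1,0,0],[-1,0,0],[-1,0,0],[-1,0,0],[-1,0,0]],"spin":[-0.6,-0.6,0,0,0,0,0,0,0,0]}';python3 -m jog '{"jaw":[80,80,80,80,80,80,80],"slide":[[-1,-0.1,0],[-1,-0.1,0],[-1,-0.1,0],[-1,0,0],[-1,0,0],[-0.9,0,0],[0,0,0]],"spin":[0,0,0,0,0,0,0]}'; python3 - <<'E'
from h import *
print(env.camera_model('wrist')['camera_from_world'])
s=env.state();print(s['qpos'],s['ee_pos'],s['ee_rot']);im=env.grab_frame('wrist');cv2.imwrite('pics/w1.png',im[:,:,::-1])
E
```

```text
time_s: 10.45
ee_pos: [326.1, 89.8, 121.5]
ee_rot: [179.0, -0.3, 164.3]
force: [-0.5, 0.6, 0.1]
gripper_width: 80.0
gripper_force: 0.0
time_s: 11.15
ee_pos: [496.4, 33.3, 120.6]
ee_rot: [179.0, -0.1, 164.3]
force: [-0.6, 0.4, -0.9]
gripper_width: 80.0
gripper_force: 0.0
[[ 2.71614057e-01  9.62251059e-01  1.72830472e-02 -1.68384542e+02]
 [-9.30825500e-01  2.67221493e-01 -2.49312176e-01  4.59014173e+02]
 [-2.44519307e-01  5.16291907e-02  9.68268937e-01 -1.79862293e+02]
 [ 0.00000000e+00  0.00000000e+00  0.00000000e+00  1.00000000e+00]]
[  1.84562187  16.04663176 107.73443858   1.20060235  56.03864208
 -73.07827335] [496.44451203  33.33944661 120.62597125] [ 1.78994544e+02 -1.23539474e-01  1.64255832e+02]
```

View pics/w1.png

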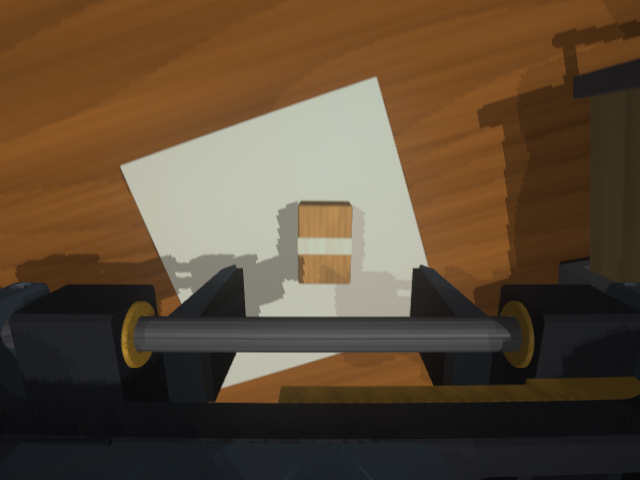

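The wrist view shows the pack square to the fingers: top face around (298–352, 205–283), band centre at (325,246). I'll check its position, then descend.

```bash
python3 - <<'E'
from h import *
print(onz('wrist',[(325,246),(298,207),(352,207),(299,283),(351,283)],30).round(1))
E
```

```text
[[491.2  33.7  30. ]
 [459.2  23.4  30. ]
 [469.5  59.4  30. ]
 [512.7   8.   30. ]
 [523.2  44.4  30. ]]
```

```bash
python3 -m jog '{"jaw":[80,80,80,80,80,30,30,30,30,30],"slide":[[0.16,-0.1,0.93],[0,0,0.93],[0,0,0.93],[0,0,0.7],[0,0,0.23],[0,0,0],[0,0,0],[0,0,0],[0,0,0],[0,0,0]],"spin":[0,0,0,0,0,0,0,0,0,0]}' 20; python3 -m jog '{"jaw":[30,30],"slide":[[0,0,0],[0,0,0]],"spin":[0,0]}'
```

```text
time_s: 12.2
ee_pos: [488.5, 34.5, 9.3]
ee_rot: [179.0, -0.2, 164.3]
force: [-0.5, 0.0, -0.5]
gripper_width: 43.0
gripper_force: 0.0
time_s: 12.4
ee_pos: [488.4, 34.5, 9.2]
ee_rot: [179.0, -0.2, 164.3]
force: [-0.3, 0.1, 4.8]
gripper_width: 38.3
gripper_force: 20.0
```

```bash
python3 -m jog '{"jaw":[30,30,30,30,30,30,30,30,30,30],"slide":[[0,0,-0.9],[0,0,-1],[0,0,-1],[0,0.3,-0.6],[0,0.8,0],[0,1,0],[0,1,0],[0,1,0],[0.1,1,0],[0.1,1,0]],"spin":[0,0,-0.6,-0.58,0,0,0,0,0,0]}'; python3 -m jog '{"jaw":[30,30,30,30,30],"slide":[[0,1,0],[0,1,0],[0,0.9,0],[0,0.4,0],[0,0,0]],"spin":[0,0,0,0,0]}'
```

```text
time_s: 13.4
ee_pos: [502.4, 216.1, 116.5]
ee_rot: [179.0, -0.2, 173.8]
force: [0.4, 0.7, -1.0]
gripper_width: 38.1
gripper_force: 19.9
time_s: 13.9
ee_pos: [513.3, 314.4, 118.1]
ee_rot: [179.0, -0.1, 173.9]
force: [-0.4, 0.1, -1.1]
gripper_width: 38.3
gripper_force: 19.9
```

```bash
python3 -m jog '{"jaw":[30,30,30,30,60,60,60,60,60,60],"slide":[[0,0,0.9],[0,0,0.9],[0,0,0.7],[0,0,0.23],[0,0,0],[0,0,0],[0,0,-0.5],[0,0,-1],[0,0,-1],[0,0,-1]],"spin":[0,0,0,0,0,0,0,0,0,0]}';python3 - <<'E'
import numpy as np
from h import *
s=env.state();print(s['ee_pos'],s['ee_rot'])
im=env.grab_frame('top');im2=env.grab_frame('wrist')
a=cv2.resize(im[230:360,80:240],None,fx=2.5,fy=2.5)
b=cv2.resize(im2,(433,325));cv2.imwrite('pics/d1.png',np.hstack([a,b[:,:400]])[:,:,::-1])
E
```

```text
time_s: 14.9
ee_pos: [514.0, 313.1, 144.6]
ee_rot: [178.9, 0.0, 173.8]
force: [-0.4, 0.3, 0.4]
gripper_width: 60.2
gripper_force: 0.0
[514.03301634 313.07619257 144.64705784] [1.78907477e+02 1.20072545e-02 1.73759481e+02]
```

View pics/d1.png

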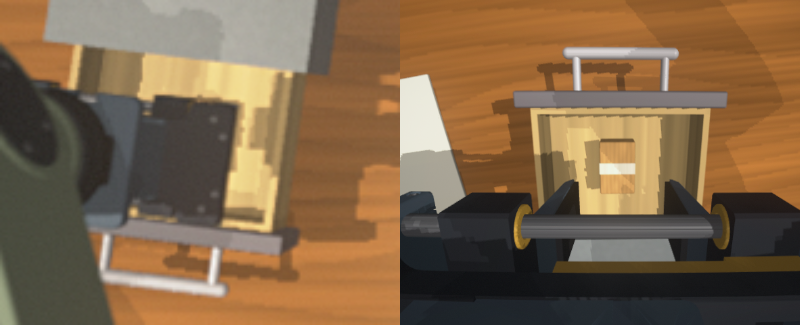

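The pack lies in the drawer, released (top of the wrist view shows it between the walls, with the fingers clear above). Next is the handle.

```bash
python3 - <<'E'
from h import *
Q=onz('top',[(85+62/5,240+30/5),(85+588/5,240+95/5)],96);x=np.array([.994,-.108])
print(Q.round(1),'q=',[94+((p[:2]-[545.4,312.8])@x).round(1) for p in Q])
E
python3 -m jog '{"jaw":[0,0,0,0,0,0,0,0,0,0],"slide":[[1,0,0],[1,0,0],[1,0.1,0],[1,0,0],[1,0,0],[0.1,0,0],[0,0,0.8],[0,0,0.9],[0,0,0.9],[0,0,0.72]],"spin":[0,0,0,0,0,0,0,0,0,0]}'
```

```text
[[587.9 407.6  96. ]
 [565.7 208.5  96. ]] q= [np.float64(126.1), np.float64(125.4)]
time_s: 16.0
ee_pos: [362.4, 334.3, 41.5]
ee_rot: [179.0, -0.1, 173.8]
force: [-0.1, 0.2, 0.9]
gripper_width: 0.3
gripper_force: 0.0
```

```bash
python3 -m jog '{"jaw":[0,0,0,0,0,0,0,0,0],"slide":[[-0.4,0,0],[-0.4,0,0],[-0.6,0,0],[-0.6,0,0],[-0.6,0,0],[-0.6,0,0],[-0.5,0,0],[-0.4,0,0],[-0.3,0,0]],"spin":[0,0,0,0,0,0,0,0,0]}'
```

```text
time_s: 16.9
ee_pos: [494.7, 320.1, 42.7]
ee_rot: [178.9, -0.1, 173.7]
force: [-0.7, 0.7, 1.2]
gripper_width: 0.3
gripper_force: 0.7
```

```bash
python3 -m jog '{"jaw":[0,0,0],"slide":[[-0.2,0,0],[-0.2,0,0],[0,0,0]],"spin":[0,0,0]}';python3 -m jog '{"jaw":[0,0,0],"slide":[[-0.15,0,0],[-0.1,0,0],[0,0,0]],"spin":[0,0,0]}'
```

```text
time_s: 17.2
ee_pos: [504.8, 318.8, 42.2]
ee_rot: [179.0, -0.2, 173.8]
force: [-0.8, 0.4, 1.4]
gripper_width: 0.2
gripper_force: 0.6
time_s: 17.5
ee_pos: [505.1, 318.7, 42.2]
ee_rot: [179.1, -0.9, 173.7]
force: [-19.3, 5.5, 9.8]
gripper_width: 0.2
gripper_force: 9.4
```

Contact rose to 19 N with no further travel, so the drawer is shut. Backing off, rising, and going to the board.

```bash
python3 -m jog '{"jaw":[0,0,60,60,60,60,60,60,60,60],"slide":[[0.7,0,0],[1,0,0],[0.3,0,-0.7],[0,0,-1],[0,0,-1],[0,0,-1],[0,0,-1],[0,0,-1],[0,0,0],[0,0,0]],"spin":[0,0,1,1,1,1,1,1,1,1]}';python3 -m jog '{"jaw":[60,60,60,60,60,60,60,60,60,60],"slide":[[-1,-0.12,0],[-1,-0.12,0],[-1,-0.12,0],[-1,-0.12,0],[-1,-0.12,0],[-1,-0.12,0],[-1,-0.12,0],[-1,-0.12,0],[-1,-0.12,0],[-1,-0.12,0]],"spin":[0.2,0,0,0,0,0,0,0,0,0]}'
```

```text
time_s: 18.5
ee_pos: [453.4, 321.8, 214.8]
ee_rot: [179.5, -1.0, 109.5]
force: [-0.6, -0.0, 0.1]
gripper_width: 59.2
gripper_force: 0.0
time_s: 19.5
ee_pos: [513.1, 24.1, 208.1]
ee_rot: [179.6, -0.9, 108.2]
force: [-0.4, -0.1, 0.3]
gripper_width: 60.1
gripper_force: 0.0
```

```bash
python3 -m jog '{"jaw":[60,60,60,60,60,60,60,60,60,60],"slide":[[-1,-0.14,0],[-1,-0.14,0],[-1,-0.14,0],[-1,-0.14,0],[-1,-0.14,0],[-1,-0.14,0],[-1,-0.14,0],[-1,-0.14,0],[-1,-0.14,0],[-1,-0.14,0]],"spin":[0,0,0,0,0,0,0,0,0,0]}'; python3 -m jog '{"jaw":[60,60],"slide":[[0,0,0],[0,0,0]],"spin":[0,0]}'; python3 - <<'E'
from h import *
s=env.state();print(s['ee_pos'],s['ee_rot'],s['qpos'])
np.save('w2.npy',env.camera_model('wrist')['camera_from_world'])
im=env.grab_frame('wrist');t=env.grab_frame('top');cv2.imwrite('pics/t2.png',t[:,:,::-1]);cv2.imwrite('pics/w2full.png',im[:,:,::-1])
c=np.vstack([im[0:480],]);c=cv2.resize(c,(560,420));d=cv2.resize(t[230:330,90:220],(240,185));c=np.hstack([c,np.vstack([d,np.zeros((235,240,3),np.uint8)])])
cv2.imwrite('pics/w2.png',c[:,:,::-1])
E
```

```text
time_s: 20.5
ee_pos: [566.7, -274.1, 202.8]
ee_rot: [179.7, -0.9, 108.2]
force: [0.5, -0.4, 0.1]
gripper_width: 59.9
gripper_force: 0.0
time_s: 20.7
ee_pos: [566.3, -272.9, 202.4]
ee_rot: [179.7, -1.0, 108.1]
force: [-0.1, 0.2, -0.5]
gripper_width: 60.5
gripper_force: 0.0
[ 566.28613029 -272.9125325   202.35979915] [179.71799585  -0.98534818 108.12026952] [-27.25609048  23.826945    82.83305796   0.92956827  73.8452529
 -45.63651334]
```

View pics/w2.png

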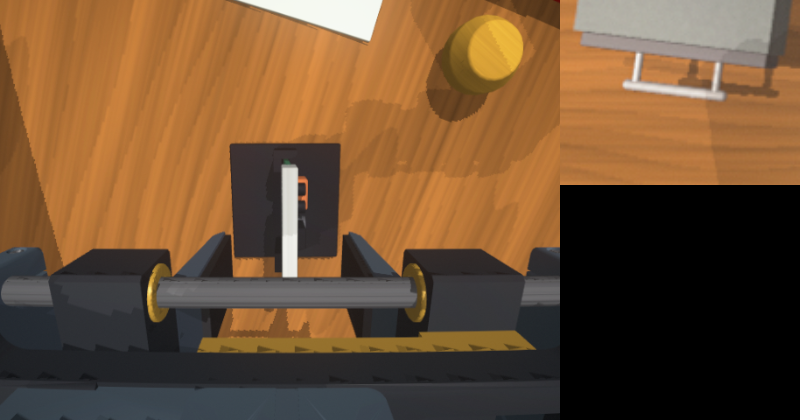

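The drawer is flush shut (inset). In the wrist view the bar runs from about (290,165) to (290,277), parallel to the fingers' faces and centred between them.

```bash
python3 - <<'E'
from h import *
k=640/560
P=onz('wrist',np.array([(282,167),(298,167),(283.5,277),(297.5,277)])*k,131);print(P.round(1))
a=(P[0]+P[1])/2;b=(P[2]+P[3])/2;d=b-a;print(np.degrees(np.arctan2(d[1],d[0])),np.linalg.norm(d))
im=cv2.imread('pics/w2full.png');m=(im.min(2)>200).astype(np.uint8);m[:170]=0;m[325:]=0;m[:,:300]=0;m[:,360:]=0
for r in(200,230,260,290):
    c=np.where(m[r])[0];print(r,c.min(),c.max(),onz('wrist',[((c.min()+c.max())/2,r)],131).round(1))
# predicted wrist pixel mid: fingers midpoint at TCP
E
```

```text
[[ 550.3 -230.3  131. ]
 [ 561.4 -226.6  131. ]
 [ 578.1 -312.1  131. ]
 [ 588.6 -308.6  131. ]]
-71.40299946499066 86.42487561113316
200 323 339 [[ 557.4 -234.1  131. ]]
230 324 338 [[ 563.5 -252.7  131. ]]
260 324 338 [[ 569.9 -272.   131. ]]
290 323 339 [[ 576.6 -292.1  131. ]]
```

```bash
python3 -m jog '{"jaw":[60,60,60,60,10,10,10,10,10,10],"slide":[[-0.1,0.08,0.9],[0,0,0.9],[0,0,0.9],[0,0,0.5],[0,0,0],[0,0,0],[0,0,0],[0,0,0],[0,0,0],[0,0,0]],"spin":[0,0,0,0,0,0,0,0,0,0]}' 45
```

```text
time_s: 21.8
ee_pos: [569.8, -273.2, 107.3]
ee_rot: [179.7, -0.9, 108.2]
force: [0.1, 0.1, 0.2]
gripper_width: 15.0
gripper_force: 0.0
```

```bash
python3 -m jog '{"jaw":[5,5,5,5],"slide":[[0,0,0],[0,0,0],[0,0,0],[0,0,0]],"spin":[0,0,0,0]}'
```

```text
time_s: 22.2
ee_pos: [568.7, -273.5, 107.2]
ee_rot: [179.8, -1.0, 108.2]
force: [-4.2, -1.1, 5.5]
gripper_width: 12.0
gripper_force: 44.7
```

```bash
python3 -m jog '{"jaw":[5,5,5,5,5,5,5,5],"slide":[[0.003,0,-0.2],[0.007,0,-0.4],[0.007,0,-0.4],[0.007,0,-0.4],[0.01,0,-0.5],[0.01,0,-0.5],[0.01,0,-0.5],[0,0,0]],"spin":[0,0,0,0,0,0,0,0]}'
```

```text
time_s: 23.0
ee_pos: [572.6, -273.6, 198.2]
ee_rot: [179.2, -0.6, 108.2]
force: [-0.4, 0.2, -1.0]
gripper_width: 11.9
gripper_force: 45.0
```

```bash
python3 -m jog '{"jaw":[5,5,5,5,5,5,5,5,5,5],"slide":[[0,0,-0.6],[0,0,-0.8],[0,0,-0.8],[0.5,0,-0.8],[1,0,-0.8],[1,0,-0.8],[1,0,-0.4],[1,0,0],[1,0,0],[1,0,0]],"spin":[0,0.5,0.6,0.6,0.58,0,0,0,0,0]}'; python3 -m jog '{"jaw":[5,5,5,5,5,5,5,5,5,5],"slide":[[1,0.5,0],[1,0.7,0],[0.6,0.9,0],[0,1,0],[0,1,0],[0,1,0],[0,1,0],[0,1,0],[0,1,0],[0,1,0]],"spin":[0,0,0,0,0,0,0,0,0,0]}'; python3 -c "
from workcell import env
print(env.state()['qpos'])"
```

```text
time_s: 24.0
ee_pos: [565.4, -79.2, 347.7]
ee_rot: [179.8, -1.1, 89.9]
force: [-0.1, 0.1, -3.0]
gripper_width: 11.6
gripper_force: 45.0
time_s: 25.0
ee_pos: [836.6, -2.5, 349.1]
ee_rot: [179.8, -1.1, 90.0]
force: [1.3, -0.5, -1.0]
gripper_width: 11.4
gripper_force: 45.0
[ -1.40004456  49.4365363   14.65202624   1.22864404 115.78021984
  -0.85450262]
```

```bash
python3 -m jog '{"jaw":[5,5,5,5,5,5,5,5],"slide":[[0,1,-0.6],[0,1,-0.6],[0,1,-0.6],[0,1,-0.6],[0,1,-0.6],[0,1,-0.6],[0,1,-0.6],[0,1,-0.6]],"spin":[0,0,0,0,0,0,0,0]}'; python3 -c "
from workcell import env
print(env.state()['qpos'])"
```

```text
time_s: 25.8
ee_pos: [878.3, -4.4, 384.6]
ee_rot: [169.8, -1.0, 89.9]
force: [-0.0, -0.2, -1.8]
gripper_width: 11.8
gripper_force: 45.0
[ -1.52038244  48.41707247  12.3233123    1.34101022 109.0679021
  -0.80228349]
```

```bash
python3 -m jog '{"jaw":[5,5,5,5,5,5,5,5,5,5],"slide":[[0,1,-0.7],[0,1,-0.7],[0,1,-0.7],[0,1,-0.7],[0,1,-0.7],[0,1,-0.7],[0,1,-0.7],[0,1,-0.7],[0,1,-0.7],[0,1,-0.7]],"spin":[0,0,0,0,0,0,0,0,0,0]}'; python3 -c "
from workcell import env
print(env.state()['qpos'])"
```

```text
time_s: 26.8
ee_pos: [886.5, -6.6, 492.9]
ee_rot: [156.3, -1.0, 89.9]
force: [-0.3, -0.2, -2.0]
gripper_width: 11.7
gripper_force: 44.9
[ -1.7947423   42.19655187  12.32605606   1.67737983 101.8353187
  -0.82122483]
```

```bash
python3 -m jog '{"jaw":[5,5,5,5,5,5,5,5,5,5],"slide":[[0,1,-0.4],[0,1,-0.4],[0,1,-0.4],[0,1,-0.4],[0,1,-0.4],[0,1,-0.4],[0,1,-0.4],[0,1,-0.4],[0,1,-0.4],[0,1,-0.4]],"spin":[0,0,0,0,0,0,0,0,0,0]}'; python3 -c "
from workcell import env
print(env.state()['qpos'])"
```

```text
time_s: 27.8
ee_pos: [908.3, -8.3, 573.1]
ee_rot: [143.9, -1.0, 89.9]
force: [-0.0, 0.0, -1.4]
gripper_width: 11.6
gripper_force: 44.9
[-1.97621838 38.74314291 12.3233227   1.97240734 92.87359253 -0.82856902]
```

```bash
python3 -m jog '{"jaw":[5,5,5,5,5,5,5,5],"slide":[[0,1,-0.3],[0,1,-0.3],[0,1,-0.3],[0,1,-0.3],[0,1,-0.3],[0,1,-0.3],[0,1,-0.3],[0,0,0]],"spin":[0,0,0,0,0,0,0,0]}'; python3 -c "
from workcell import env
print(env.state()['qpos'])"
```

```text
time_s: 28.6
ee_pos: [913.9, -9.5, 637.2]
ee_rot: [135.3, -1.0, 89.9]
force: [0.6, -0.3, -1.7]
gripper_width: 11.7
gripper_force: 44.9
[-2.12332742 36.16186641 12.2739046   2.19799598 86.92855639 -0.850101  ]
```

45° reached with the long edges within 1° of level. Bringing it back over the mat centre.

```bash
python3 -m jog '{"jaw":[5,5,5,5,5,5,5,5,5,5],"slide":[[0.03,-0.5,-0.06],[0.03,-0.9,-0.1],[0.03,-0.94,-0.105],[0.03,-0.94,-0.105],[0.03,-0.94,-0.105],[0.03,-0.94,-0.105],[0.03,-0.94,-0.105],[0.03,-0.94,-0.105],[0.03,-0.94,-0.105],[0.03,-0.94,-0.105]],"spin":[0,0,0,0,0,0,0,0,0,0]}'; python3 -m jog '{"jaw":[5,5,5,5,5,5,5,5,5,5],"slide":[[0.03,-0.94,-0.105],[0.03,-0.94,-0.105],[0.03,-0.94,-0.105],[0.03,-0.94,-0.105],[0.03,-0.94,-0.105],[0.03,-0.94,-0.105],[0.03,-0.94,-0.105],[0.03,-0.94,-0.105],[0.03,-0.8,-0.105],[0,-0.4,0]],"spin":[0,0,0,0,0,0,0,0,0,0]}'; python3 -c "
from workcell import env
print(env.state()['qpos'])"
```

```text
time_s: 29.6
ee_pos: [701.3, 2.8, 468.0]
ee_rot: [135.6, -1.0, 89.9]
force: [0.3, 0.4, -1.6]
gripper_width: 11.9
gripper_force: 44.9
time_s: 30.6
ee_pos: [493.7, 14.2, 304.3]
ee_rot: [135.7, -1.0, 90.0]
force: [0.8, -0.0, -2.2]
gripper_width: 11.8
gripper_force: 44.9
[ -0.33275995 -11.69933931 123.07180916   2.30419577  24.3216518
  -1.56881189]
```

```bash
python3 -m jog '{"jaw":[5,5,5,5,5,5,5],"slide":[[-0.08,-0.3,-0.3],[-0.08,-0.3,-0.3],[0,0,0],[0,0,0],[0,0,0],[0,0,0],[0,0,0]],"spin":[0,0,0,0,0,0,0]}'; python3 - <<'E'
from h import *
s=env.state();print(s['ee_pos'],s['ee_rot'],abs(s['qvel']).max())
a=env.grab_frame('scene');b=env.grab_frame('top')
cv2.imwrite('pics/f.png',np.hstack([cv2.resize(a,(400,300)),cv2.resize(b,(400,300))])[:,:,::-1])
E
```

```text
time_s: 31.3
ee_pos: [471.1, 9.3, 306.2]
ee_rot: [135.5, -1.0, 89.9]
force: [1.0, 1.1, -1.4]
gripper_width: 11.7
gripper_force: 44.9
[471.05524377   9.30842946 306.21990896] [135.54425909  -1.0493398   89.94257329] 0.2182945654479159
```

View pics/f.png

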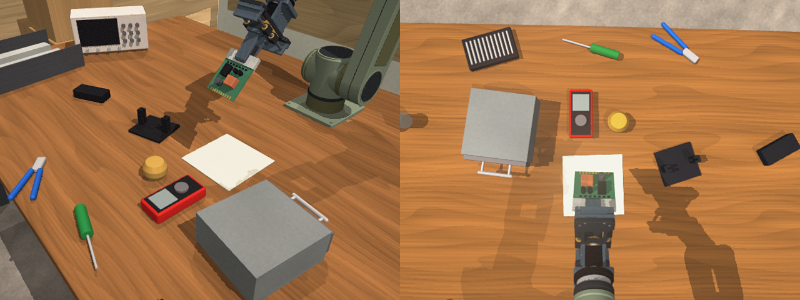

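The picture shows the drawer shut, the mat empty, the multimeter and cleaner where they were, and the board held at about 45° with its component side up over the mat centre. Handing in.

```bash
python3 -c "
from workcell import env
print(env.job_done())"
```

```text
the job is handed in; nothing more can be done
None
```

Job handed in at about 31 s: the pack is in the fully shut drawer, and the board is held still at about 45°, component side up, over the middle of the mat, its lowest edge roughly 230 mm above it.

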